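# Fit the U-bolt over the magnifier tube

## Task

Lift the blue-tabbed U-bolt out of its holder and pass its two legs down either side of the magnifier's steel tube and through both holes of the brass strap underneath. The strap may sit anywhere along its short travel, so feel for the holes with a light touch, then press the U-bolt through the spring clips until its crossbar rests fully home on the tube, never forcing it, and let go. Leave the yellow-tabbed U-bolt and the other things on the bench where they are.

Things in the scene. Friction and masses are not known exactly. Their poses are not given: they have to be found in the camera images.
- ubolt_tab (a point): centre of the grip tab of the blue-tabbed U-bolt (loose, 0.10 to 0.17 kg). Flat blue tab 12 mm thick (own x), 26 wide (own y), on a steel crossbar 12 thick, 42 wide, 12 high. The point is 15 mm below the tab's top and 27 mm above the crossbar's underside. z up, legs down; either way round about z fits. At the start the crossbar rests on the holder, this point 81 mm above the bench.
- ubolt_foot (a point): the point midway between the ends of the blue-tabbed U-bolt's two legs, 77 mm below its tab's centre. The legs are round, 8 mm in diameter, with slightly chamfered ends, 32 mm apart centre to centre along own y, and reach 50 mm below the crossbar's underside; they must rise 50 mm to leave the holder.
- wide_ubolt_tab (a point): the tab centre of the yellow-tabbed U-bolt, which is alike but with legs 46 mm apart; not to be used. The two U-bolts with their holders may have swapped places.
- blue_holder: grey fixed block 44 (x) x 74 (y) x 54 mm with two square 13 mm through holes in which the blue-tabbed U-bolt hangs; origin at the centre of its underside
- yellow_holder: grey fixed block 44 (x) x 88 (y) x 54 mm that holds the yellow-tabbed U-bolt; origin at the centre of its underside
- tube_clamp: fixed clamp of a bench magnifier; origin at the centre of its base's underside, z up. Base 130 (x) x 84 (y) x 10 mm. Steel tube, 20 mm in diameter, along own x, straight above the origin, axis at z = 65 mm, from x = -84 mm to the round lens (83 mm wide, 11 thick) centred at x = 128 mm. Two grey saddles under it at x = -52 and +52 mm, 14 mm thick, up to z = 70 mm.
- tube_top (a point): top of the tube above the clamp's origin (z = 75 mm), axes as the clamp's. Fully home, the crossbar's underside rests on the tube here: tab centre at z = 102 mm. More than 65 N between U-bolt and clamp (up to 30 N of clip pinch counted in) is forcing; a downward push of 25 N is plenty.
- strap_level (a point): point on the clamp (fixed) at the level of the brass strap's top, z = 51 mm, under the tube. The strap, 60 (x) x 72 (y) x 8 mm, has two chamfered 10 mm through holes at y = -16 and +16 mm. It slides stiffly (14 N) along x; its holes stand anywhere from x = -12 to +12 mm, unreported: feel or look.
- clip_level (a point): point on the clamp (fixed), z = 40 mm: from here down a sprung rubber jaw under the strap grips each leg; pushing the U-bolt on then takes about 5 to 12 N in all until it is home. Legs' ends resting on the strap put the tab's centre at z = 128 mm.
- round_box_mid (a point): bystander: pink round box, 42 mm wide, 20 high; this point is 10 mm above its underside
- blue_cap_mid (a point): bystander: blue cap, 34 mm wide, 20 high; this point is 10 mm above its underside
- press_die_3_mid (a point): bystander: light turned die, 42 mm wide, 12 high; this point is 10 mm above its underside
- tape_roll_mid (a point): bystander: roll of masking tape, 52 mm wide, 18 high; this point is 10 mm above its underside
- bottle_3_mid (a point): bystander: black bottle with a red cap, 36 mm wide, 95 high; this point is 10 mm above its underside
- press_die_5_mid (a point): bystander: dark turned die, 30 mm wide, 18 high; this point is 10 mm above its underside

How it is judged (in metres and radians):
On the way, in this order (a step that is already met when the one before it is completed fails the run):
1. the blue-tabbed U-bolt is lifted clear of its holder (height (world z) of ubolt_tab above 0.138 m), for 0.2 s.
2. both its legs are round the tube and have entered the strap's holes (x of ubolt_tab in the frame of tube_clamp between -0.016 and 0.016 m and y of ubolt_tab in the frame of tube_clamp between -0.004 and 0.004 m and angle between the x axis of ubolt_tab and the x axis of tube_clamp, either way round below 0.12 rad and angle between ubolt_tab's own z axis and vertical below 0.1 rad and z of ubolt_tab in the frame of tube_clamp below 0.123 m), for 0.1 s.
At the end, for the whole second after the job is handed in: Blue-tabbed U-bolt straddles the tube, both legs through the strap, crossbar within 2 mm of the tube's top, upright within 0.1 rad, square to the tube within 0.12 rad, within 4 mm of its middle line and within 16 mm of the clamp's middle along it, let go (x of ubolt_tab in the frame of tube_clamp between -0.016 and 0.016 m and y of ubolt_tab in the frame of tube_clamp between -0.004 and 0.004 m and angle between the x axis of ubolt_tab and the x axis of tube_clamp, either way round below 0.12 rad and angle between ubolt_tab's own z axis and vertical below 0.1 rad and z of ubolt_tab in the frame of tube_clamp between 0.099 and 0.104 m); the robot touches nothing.
It fails at once if the U-bolt is pressed against the clamp or the strap with more than 65 N (contact force between ubolt and tube_clamp above 65 N).
It fails at once if the gripper or arm bears on the clamp with more than 65 N (contact force between any of the fingers, the arm and tube_clamp above 65 N).
It fails at once if the yellow-tabbed U-bolt is moved by more than 20 mm (distance of wide_ubolt_tab from where it was at the start of the episode above 0.02 m).
It fails at once if another thing on the bench is moved by more than 30 mm (distance of any of round_box_mid, blue_cap_mid, press_die_3_mid, tape_roll_mid, bottle_3_mid, press_die_5_mid from where it was at the start of the episode above 0.03 m).
It also fails if it takes over 64 s, if anything falls off the work surface, if the arm or the gripper's body presses on something with over 40 N, if the wrist force passes 120 N, or if a joint passes its speed limit or range.

## Robot

A 6-joint arm with a two-finger parallel gripper is mounted at the origin on a cart in front of the work surface, level with it; the furniture and walls round the work are solid. World frame = base frame: x ahead of the robot, y to its left, z up, the work surface at z = 0. Lengths are in m, angles in degrees, forces in N, time in s.
With the tool pointing down it reaches from about 0.3 to 0.75 m from the base axis. Payload 8.5 kg.
Tool frame: the origin (TCP) lies midway between the tips of the shut fingers; the grasp point (between the pads) lies 19 mm behind it (env.tcp_to_grasp is the z of the grasp point in the tool frame, in m); z points along the fingers, y is the line along which they close (so a half turn about z gives the same grasp; the last joint's range is limited). The gripper opens to 85 mm and grips with 20 to 120 N. Pads are 22 mm wide; open, the fingers measure 114 mm over their backs; the gripper's body (76 mm by 85 mm) begins 54 mm behind the grasp point. The pads swing forward as they close: fully open they stand 13 mm farther back than shut.
Start: joints at [-12.336, 21.807, 74.336, -0, 83.858, -12.336], TCP at [0.55, 0, 0.231] pointing down, gripper open.
Joint ranges: [-178.18, 178.18], [-50.72, 133.34], [12.68, 142.11], [-81.47, 261.47], [9.98, 163.14], [-165.26, 165.26]. Speed limits (degrees/s): [136.94, 136.94, 180, 180, 180, 180].

## Interface

Orientations are given as a 3x3 rotation matrix whose columns are the frame's x, y, z axes.
In Python, from rig import env, imaging, job, models gives the robot as it stands. The module is installed in compiled form; this text tells all that it offers.
- The arm moves only by the tool jog_arm, never from a script. Its argument "plan" is text: rows parted by semicolons, each of 7 numbers parted by spaces: the turn, a rotation vector about the tool's x, y, z in degrees, then the shift along the tool's x, y, z in cm, then the closure in counts, from 0 (fully open) to 255 (shut). In form: rx ry rz x y z claw; .... A call has 1 to 10 rows; each row shifts and turns the commanded pose from where the row before left it, along the tool's axes as they then stand; what a row does not reach is not made up. A row lasts 1/12 s, in which the tool goes at most 41.7 mm and 7.16 degrees, less where a joint would pass 70% of its speed; a pose out of reach is approached as far as the arm can. A call with a gripper value outside its range is refused whole. The fingers move at their own pace and stop on an object; "grip_force" is the grip in N (left out, the last holds). Time passes only in rows, so rows that do not move let the fingers close. It gives the time, the measured TCP pose, the force, the opening and the grip force at its end, in the units of the state.
- env.observe(): the state, without advancing time (a new reading comes with each control period).
- imaging.get_image(name): name is "scene" or "side" or "wrist"; returns a dict with "pixels" (480x640x3 uint8, red, green, blue), "depth" (480x640 float32, m along the optical axis (not along the pixel's ray), 0 where there is no reading), "fov_y" (degrees; the focal length in pixels is half the picture's height over the tangent of half this angle, whatever the lens; pixels are square), "cx", "cy" (the principal point, pixels), "world_from_camera" (4x4, takes a point from camera to world coordinates). Camera axes: x right, y down, z forward; pixel columns grow to the right and rows downward; lengths in m; the calibration is good to about 2 mm. A picture is of the moment at which its call begins.
- job.close_job(): hands the job in; it is judged then, once.
Trained networks look in the newest picture that a camera, given by its name, has taken for a name from the list of things; names that differ only in an ending like _2 or _b are one class to them, and where a whole thing is asked for, a point or a joint stands for the part that bears it (a point fixed in the world has none). Each returns a list of dicts, best first, with "confidence" (0 to 1); they miss things now and then, are a little off and sometimes report something else, mostly with a low value. They report only what shows in the picture. A call takes as long as a camera call.
- models.outline_of(camera, query): "region" (480x640 bool, what is visible of it) and "bbox" ([centre column, centre row, width, height] in pixels, round what is visible of it).
- models.tip_of(camera, query): "at" ([column, row] in pixels: a listed point, or the origin of a listed thing).
The state is a dict: "time_s": time; "q": joint angles; "qvel": joint speeds; "joint_efforts": joint torques, N m; "position": TCP position; "tool_rot": TCP orientation; "ft_force": force on the tool from outside, world axes, zero at the start; "wrist_torque": the same for the moment, N m; "grip_width": finger opening in m; "gripper_force": force on a finger pad.
Only numpy, scipy, OpenCV 4.12 (cv2) and the standard library are available. Lean on these libraries where they do the work, as an engineer would, in place of code of your own. Each camera call takes 0.05 s, during which the arm holds its last target. There are 200 camera calls.

## Working session

There is one attempt and no reset: what is moved stays moved. The work goes in short steps, Python scripts to look and compute and a tool call to move; the robot and the scene stay as the last step left them, time stands still between calls to the robot, and variables do not carry over. Pictures are saved under pics/ and viewed, at most 10 in all, crops included, and the job is handed in when it is done.

Besides the shell and the picture viewer there is one more tool, called after "Emit:" as name(argument=value, ...), one argument or row to a line, values as JSON. jog_arm: Moves the arm, as the interface text tells. Its arguments: {"type":"object","properties":{"plan":{"type":"string"},"grip_force":{"type":"number"}},"required":["plan"]}

```bash
mkdir -p pics
cat > h.py <<'E'
import numpy as np, cv2
from rig import env, imaging, job, models
def cam(n):
    d=imaging.get_image(n); d['f']=240/np.tan(np.radians(d['fov_y'])/2); return d
def cloud(d):
    v,u=np.mgrid[0:480,0:640]; z=d['depth']
    p=np.stack([(u-d['cx'])/d['f']*z,(v-d['cy'])/d['f']*z,z],-1)
    T=d['world_from_camera']; P=p@T[:3,:3].T+T[:3,3]; P[z<=0]=np.nan; return P
def ray_at_z(d,uv,z):
    T=d['world_from_camera']; r=T[:3,:3]@np.array([(uv[0]-d['cx'])/d['f'],(uv[1]-d['cy'])/d['f'],1]); o=T[:3,3]
    return o+r*(z-o[2])/r[2]
def save(d,n): cv2.imwrite('pics/'+n,cv2.cvtColor(d['pixels'],cv2.COLOR_RGB2BGR))
E
python3 - <<'E'
from h import *
np.set_printoptions(precision=4,suppress=True)
s=env.observe(); print({k:s[k] for k in s if k!='q'}, env.tcp_to_grasp)
Z={'ubolt_tab':.081,'wide_ubolt_tab':.081,'tube_top':.075,'strap_level':.051,'blue_holder':0,'tube_clamp':0,'bottle_3_mid':.01,'round_box_mid':.01}
for c in ['scene','side','wrist']:
    d=cam(c); save(d,c+'0.png'); P=cloud(d)
    print(c,d['world_from_camera'][:3,3],d['world_from_camera'][:3,2])
    for q,z in Z.items():
        for r in models.tip_of(c,q)[:2]:
            print(' ',q,round(r['confidence'],2),np.array(r['at']),ray_at_z(d,r['at'],z))
    for q in ['ubolt_tab','tube_top']:
        for r in models.outline_of(c,q)[:1]:
            m=r['region']; X=P[m]; X=X[~np.isnan(X[:,0])]
            if len(X):print('  out',q,round(r['confidence'],2),r['bbox'],np.nanpercentile(X,[3,50,97],axis=0).tolist())
E
```

```text
{'time_s': 0.0, 'qvel': array([ 0.012 ,  0.0475, -0.0258,  0.0239,  0.0422, -0.0816]), 'joint_efforts': array([ -0.001 , -44.8467, -23.1286,  -0.0003,   0.0047,   0.    ]), 'position': array([0.5497, 0.0001, 0.2307]), 'tool_rot': array([[ 0.    ,  1.    , -0.0014],
       [ 1.    , -0.    ,  0.0003],
       [ 0.0003, -0.0014, -1.    ]]), 'ft_force': array([ 0.4961, -0.5336,  0.0851]), 'wrist_torque': array([-0.0339,  0.0016,  0.0273]), 'gripper_force': 0.0, 'grip_width': 0.08542550552697036} -0.0187
scene [ 0.1725 -0.684   0.6669] [ 0.3631  0.7173 -0.5947]
  ubolt_tab 0.7 [299. 227.] [0.5122 0.1065 0.081 ]
  wide_ubolt_tab 0.56 [266.3 190.3] [0.5071 0.2983 0.081 ]
  tube_top 0.89 [344.4 287. ] [ 0.5081 -0.1139  0.075 ]
  strap_level 0.7 [345.2 295.8] [ 0.5104 -0.1142  0.051 ]
  blue_holder 0.82 [298.6 259.1] [0.5023 0.0938 0.    ]
  blue_holder 0.47 [286.8 187. ] [0.6148 0.4245 0.    ]
  tube_clamp 0.73 [341.6 314.5] [ 0.5046 -0.1122  0.    ]
  bottle_3_mid 0.67 [287.1 188.6] [0.6052 0.3988 0.01  ]
  round_box_mid 0.76 [340.8 223.5] [0.6564 0.1673 0.01  ]
  out ubolt_tab 0.66 [298.5,
[... 1683 characters left out ...]
0.28 [282.9 326.6] [ 0.504  -0.1412  0.    ]
  tube_clamp 0.57 [283.9 305.4] [ 0.506  -0.1135  0.    ]
  round_box_mid 0.58 [436.4  41.2] [0.6587 0.163  0.01  ]
  round_box_mid 0.45 [281. 105.] [0.5104 0.1067 0.01  ]
  out ubolt_tab 0.6 [271.7, 97.6, 36.6, 51.4] [[0.5005780858858594, 0.0887982013000053, 0.056413447948821346], [0.5100129801068375, 0.10350530480464312, 0.09401382737238506], [0.5175762230720884, 0.12003789040937514, 0.09606244207926405]]
  out tube_top 0.73 [327.1, 323.4, 215.5, 101.1] [[0.4547844578597039, -0.14648547982177137, 0.0074785495984186065], [0.5347409818552799, -0.10443240890453971, 0.0639760963188521], [0.6477001695933711, -0.07310220798415719, 0.0736303073827779]]
```

View pics/wrist0.png

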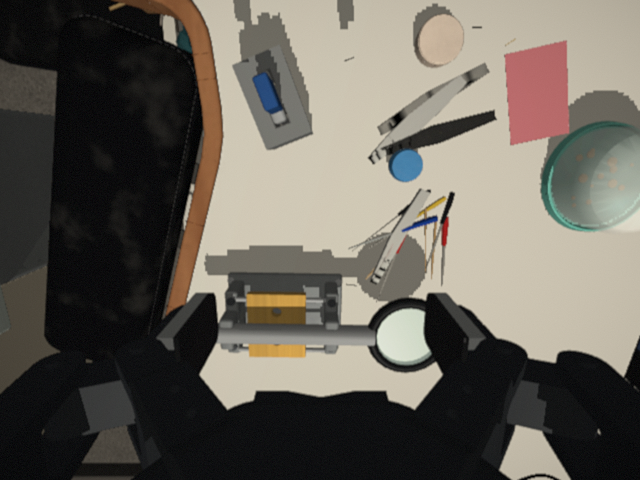

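Run:
```python
from h import *
np.set_printoptions(precision=4,suppress=True)
d=cam('wrist'); P=cloud(d).reshape(-1,3)
rgb=d['pixels'].reshape(-1,3).astype(int)
# tab top
m=(abs(P[:,2]-.096)<.004)&(np.hypot(P[:,0]-.51,P[:,1]-.106)<.035)
r=cv2.minAreaRect((P[m][:,:2]*1000).astype(np.float32)); print('tab top',m.sum(),r,P[m].mean(0))
# bar
m=(abs(P[:,2]-.066)<.004)&(np.hypot(P[:,0]-.51,P[:,1]-.106)<.035)
r=cv2.minAreaRect((P[m][:,:2]*1000).astype(np.float32)); print('bar',m.sum(),r)
# tube ridge: points with z>.07 near clamp
m=(P[:,2]>.071)&(P[:,2]<.078)&(abs(P[:,1]+.113)<.03)&(P[:,0]<.57)&(P[:,0]>.42)
X=P[m]; 
k=np.polyfit(X[:,0],X[:,1],1); print('tube',m.sum(),k,np.degrees(np.arctan(k[0])),np.polyval(k,.51),X[:,2].max(),X[:,0].min())
# base edges
m=(abs(P[:,2]-.010)<.003)&(abs(P[:,1]+.113)<.07)&(abs(P[:,0]-.51)<.1)
r=cv2.minAreaRect((P[m][:,:2]*1000).astype(np.float32)); print('base',r)
m=(abs(P[:,2]-.051)<.003)&(abs(P[:,1]+.113)<.05)&(abs(P[:,0]-.51)<.1)
r=cv2.minAreaRect((P[m][:,:2]*1000).astype(np.float32)); print('strap',m.sum(),r)
```

```text
tab top 586 ((507.611328125, 107.03866577148438), (12.108369827270508, 25.894590377807617), 20.8809814453125) [0.5077 0.107  0.0947]
bar 188 ((508.0357360839844, 107.2936782836914), (11.676050186157227, 41.64789581298828), 19.133499145507812)
tube 1473 [-0.0151 -0.1042] -0.8652329676076579 -0.11192500973881118 0.07565870332945801 0.44827823991290705
base ((527.215087890625, -100.66751098632812), (166.0290069580078, 63.664676666259766), 0.8443499803543091)
strap 2630 ((507.85888671875, -112.99993896484375), (73.1091537475586, 116.23003387451172), 89.5221176147461)
```

The wrist view shows the blue tab at about (267,92), turned about 20° in its grey holder. The tube runs along row 335, with the brass strap centred near (277,320) and one hole visible at (277,312). I'll move above the tab.

Emit:
jog_arm(
  plan="0 0 0 2.7 -1.05 0 0;0 0 0 2.7 -1.05 0 0;0 0 0 2.7 -1.05 0 0;0 0 0 2.6 -1.05 0 0;0 0 -6.9 0 0 0 0;0 0 -6.9 0 0 0 0;0 0 -6.9 0 0 0 0;0 0 0 0 0 2 0;0 0 0 0 0 2 0;0 0 0 0 0 1 0",
  grip_force=60,
)

```text
time_s: 2.53
position: [0.5072, 0.107, 0.1795]
tool_rot: [[-0.354, 0.935, -0.002], [0.935, 0.354, 0.0], [0.001, -0.002, -1.0]]
ft_force: [0.2, 0.3, 0.2]
grip_width: 0.0857
gripper_force: 0.0
```

Run:
```python
from h import *
np.set_printoptions(precision=4,suppress=True)
s=env.observe(); print(s['time_s'],s['position'],s['tool_rot'],s['ft_force'])
d=cam('wrist'); save(d,'w1.png'); P=cloud(d).reshape(-1,3); rgb=d['pixels'].reshape(-1,3).astype(int)
b=(rgb[:,2]>rgb[:,0]+30)
m=b&(abs(P[:,2]-.095)<.005)&(np.hypot(P[:,0]-.508,P[:,1]-.107)<.03)
r=cv2.minAreaRect((P[m][:,:2]*1000).astype(np.float32)); print('tab top',m.sum(),r,np.median(P[m][:,2]))
for r in models.tip_of('wrist','ubolt_tab')[:2]: print(r, ray_at_z(d,r['at'],.081))
```

```text
2.5333 [0.5072 0.107  0.1795] [[-0.3536  0.9354 -0.0024]
 [ 0.9354  0.3536  0.    ]
 [ 0.0009 -0.0022 -1.    ]] [0.2384 0.3448 0.2332]
tab top 621 ((507.3158264160156, 106.99080657958984), (11.139248847961426, 26.418766021728516), 20.54893684387207) 0.0948224764435788
{'at': [322.4, 242.5], 'confidence': 0.94} [0.5075 0.1072 0.081 ]
```

View pics/w1.png

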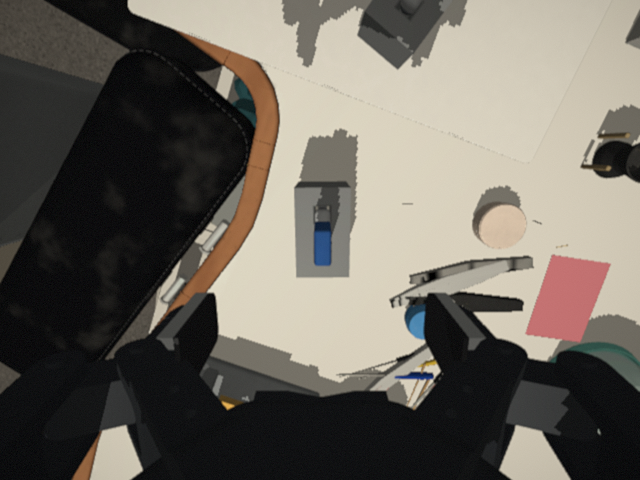

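The tab sits centred at (322,240) and square to the fingers, with nothing in their way, so I'll descend and grip.

Emit:
jog_arm(
  plan="0 0 0 0 0 3 0;0 0 0 0 0 3 0;0 0 0 0 0 3 0;0 0 0 0 0 2.1 0;0 0 0 0 0 0 0;0 0 0 0 0 0 255;0 0 0 0 0 0 255;0 0 0 0 0 0 255;0 0 0 0 0 0 255;0 0 0 0 0 0 255",
  grip_force=60,
)

```text
time_s: 3.47
position: [0.5084, 0.107, 0.0714]
tool_rot: [[-0.353, 0.935, 0.002], [0.935, 0.353, -0.0], [-0.001, 0.002, -1.0]]
ft_force: [-0.1, 0.5, -0.7]
grip_width: 0.0255
gripper_force: 0.0
```

Emit:
jog_arm(
  plan="0 0 0 0 0 0 255;0 0 0 0 0 0 255;0 0 0 0 0 0 255;0 0 0 0 0 0 255",
)

```text
time_s: 3.8
position: [0.5084, 0.107, 0.0711]
tool_rot: [[-0.354, 0.935, 0.001], [0.935, 0.354, -0.0], [-0.001, 0.001, -1.0]]
ft_force: [-0.8, -0.2, 5.9]
grip_width: 0.0112
gripper_force: 59.6
```

Emit:
jog_arm(
  plan="0 0 0 0 0 -1 255;0 0 0 0 0 -2 255;0 0 0 0 0 -3 255;0 0 0 0 0 -3 255;0 0 0 0 0 -2.5 255;0 0 0 0 0 0 255;0 0 6.9 0 0 0 255;0 0 6.9 0 0 0 255;0 0 6.9 0 0 0 255;0 0 0 0 0 0 255",
)

```text
time_s: 4.63
position: [0.5076, 0.107, 0.1845]
tool_rot: [[0.004, 1.0, -0.001], [1.0, -0.004, 0.0], [0.0, -0.001, -1.0]]
ft_force: [1.1, 0.5, -2.4]
grip_width: 0.0113
gripper_force: 58.8
```

Emit:
jog_arm(
  plan="0 0 0 -2 0 0 255;0 0 0 -3 0 0 255;0 0 0 -3 0 0 255;0 0 0 -2.5 0 0 255;0 0 0 0 0 0 255;0 0 0 0 0 0 255",
)

```text
time_s: 5.13
position: [0.5078, 0.0011, 0.1848]
tool_rot: [[-0.001, 1.0, -0.001], [1.0, 0.001, 0.0], [0.0, -0.001, -1.0]]
ft_force: [-0.0, 0.3, -1.9]
grip_width: 0.0111
gripper_force: 58.8
```

Run:
```python
from h import *
np.set_printoptions(precision=4,suppress=True)
s=env.observe(); print(s['time_s'],s['position'],s['tool_rot'],s['ft_force'],s['wrist_torque'])
d=cam('wrist'); save(d,'w2.png'); np.savez('w2.npz',P=cloud(d),rgb=d['pixels']); 
P=cloud(d).reshape(-1,3); rgb=d['pixels'].reshape(-1,3).astype(int)
A=np.array
m=(P[:,2]>.072)&(P[:,2]<.079)&(abs(P[:,1]+.113)<.02)&(P[:,0]<.57)&(P[:,0]>.42)
X=P[m]
if len(X): k=np.polyfit(X[:,0],X[:,1],1); print('tube',len(X),k,np.polyval(k,.51),X[:,2].max(),X[:,0].min())
br=(rgb[:,0]>rgb[:,2]+70)&(rgb[:,0]>120)&(abs(P[:,2]-.051)<.004)&(abs(P[:,1]+.113)<.06)
X=P[br]; print('strap',len(X),np.percentile(X,[.5,50,99.5],axis=0), cv2.minAreaRect((X[:,:2]*1000).astype(np.float32)))
for q,z in [('tube_top',.075),('strap_level',.051),('tube_clamp',0),('ubolt_tab',None),('ubolt_foot',None)]:
  for r in models.tip_of('wrist',q)[:1]: print(q,r, ray_at_z(d,r['at'],z if z is not None else s['position'][2]+(.0099 if q=='ubolt_tab' else -.067)))
T=d['world_from_camera'];print(T)
```

```text
5.1333 [0.5078 0.0011 0.1848] [[-0.001   1.     -0.0009]
 [ 1.      0.001   0.0004]
 [ 0.0004 -0.0009 -1.    ]] [-0.0021  0.317  -1.9036] [-0.0262 -0.0045 -0.0126]
tube 352 [-0.0064 -0.1091] -0.1123362341280624 0.07578916821691545 0.48954350110648276
strap 524 [[ 0.4868 -0.1492  0.0483]
 [ 0.5074 -0.1425  0.0498]
 [ 0.527  -0.1359  0.0512]] ((506.95745849609375, -142.39901733398438), (13.809150695800781, 40.33745193481445), 89.35358428955078)
tube_top {'at': [324.4, 370.6], 'confidence': 0.69} [ 0.5102 -0.1138  0.075 ]
strap_level {'at': [323.6, 351.7], 'confidence': 0.62} [ 0.5097 -0.1113  0.051 ]
ubolt_tab {'at': [323.6, 308.6], 'confidence': 0.96} [0.5082 0.0018 0.1947]
[[ 1.      0.0004 -0.0002  0.507 ]
 [ 0.0003 -0.966  -0.2587  0.0663]
 [-0.0003  0.2587 -0.966   0.3265]
 [ 0.      0.      0.      1.    ]]
```

View pics/w2.png

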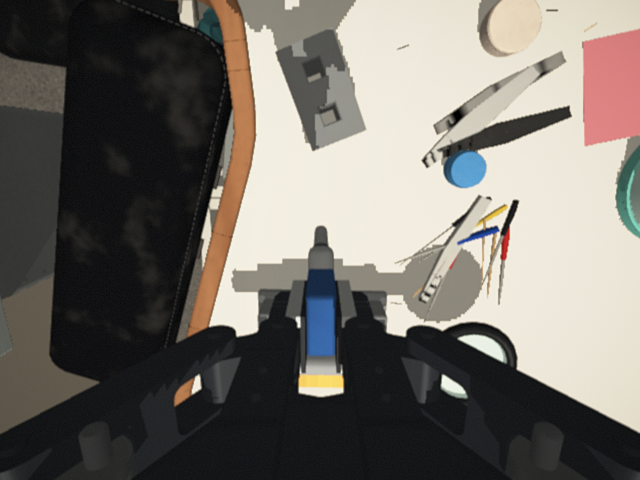

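Run:
```python
from h import *
np.set_printoptions(precision=4,suppress=True)
im=cv2.imread('pics/wrist0.png'); crop=im[260:370,210:420]; cv2.imwrite('pics/c0.png',cv2.resize(crop,None,fx=3.8,fy=3.8,interpolation=cv2.INTER_CUBIC))
d=cam('wrist'); w=dict(d); T=d['world_from_camera'].copy(); T[:3,3]=[.5491,.0653,.373]
T[:3,2]=[.0005,-.2591,-.9659]; w['world_from_camera']=T
rgb=im[:,:,::-1].astype(int)
ye=(rgb[...,0]>rgb[...,2]+70)&(rgb[...,0]>150); ye[:260]=0; ye[370:]=0; ye[:,:220]=0; ye[:,330:]=0
for row in (298,304,318,349):
    c=np.where(ye[row])[0]; 
    if len(c): print(row,c.min(),c.max(),ray_at_z(w,(c.min()-.5,row),.051),ray_at_z(w,(c.max()+.5,row),.051))
br=im[290:324,255:300].min(2) if 0 else rgb[300:324,255:300].sum(2)
n=br<200; v,u=np.where(n); print('dark',n.sum(),u.mean()+255,v.mean()+300)
print('hole', ray_at_z(w,(277,312),.051))
for c in ('side','scene'):
    d=cam(c); save(d,c+'1.png'); P=cloud(d).reshape(-1,3)
    for z in (.066,):
        m=(abs(P[:,2]-z)<.006)&(abs(P[:,1]+.112)<.045)&(abs(P[:,1]+.112)>.013)&(abs(P[:,0]-.51)<.075)
        print(c,m.sum(),np.histogram(P[m][:,0],bins=np.arange(.43,.59,.005)))
    m=(abs(P[:,2]-.01)<.003)&(abs(P[:,1]+.112)<.045)&(abs(P[:,0]-.51)<.09); print('base',np.percentile(P[m],[1,99],axis=0))
```

```text
298 247 305 [ 0.4744 -0.081   0.051 ] [ 0.5341 -0.0809  0.051 ]
304 247 305 [ 0.474  -0.0876  0.051 ] [ 0.534  -0.0875  0.051 ]
349 249 304 [ 0.4733 -0.1393  0.051 ] [ 0.5324 -0.1392  0.051 ]
dark 137 274.7153284671533 314.93430656934305
hole [ 0.5047 -0.0964  0.051 ]
side 45 (array([ 0,  0,  0,  3, 10,  8,  3,  0,  0,  0,  0,  0,  0,  0,  0,  0,  0,
        0,  0,  0,  0,  0,  0,  0,  4,  9,  7,  1,  0,  0,  0]), array([0.43 , 0.435, 0.44 , 0.445, 0.45 , 0.455, 0.46 , 0.465, 0.47 ,
       0.475, 0.48 , 0.485, 0.49 , 0.495, 0.5  , 0.505, 0.51 , 0.515,
       0.52 , 0.525, 0.53 , 0.535, 0.54 , 0.545, 0.55 , 0.555, 0.56 ,
       0.565, 0.57 , 0.575, 0.58 , 0.585]))
base [[ 0.4438 -0.1506  0.0071]
 [ 0.5716 -0.0688  0.0129]]
scene 107 (array([ 0,  0,  0,  5, 16, 13,  7,  0,  0,  0,  1,  0,  1,  0,  1,  1,  0,
        0,  1,  0,  2,  2,  3,  1, 13, 15, 13,  5,  1,  3,  3]), array([0.43 , 0.435, 0.44 , 0.445, 0.45 , 0.455, 0.46 , 0.465, 0.47 ,
       0.475, 0.48 , 0.485, 0.49 , 0.495, 0.5  , 0.505, 0.51 , 0.515,
       0.52 , 0.525, 0.53 , 0.535, 0.54 , 0.545, 0.55 , 0.555, 0.56 ,
       0.565, 0.57 , 0.575, 0.58 , 0.585]))
base [[ 0.4437 -0.1566  0.0073]
 [ 0.5679 -0.0807  0.0128]]
```

View pics/c0.png

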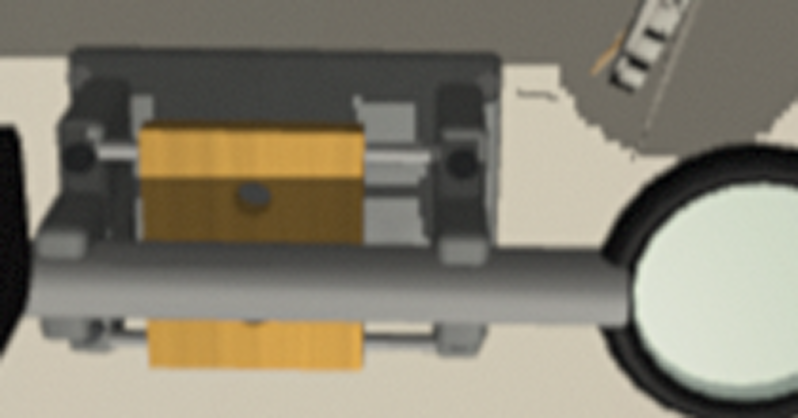

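The crop shows the strap offset to the left, with its two holes at crop (253,196) and (253,322). That puts the hole line at x≈0.504 and the tube axis at y≈-0.112. I'll move over it with the feet just above the tube.

Emit:
jog_arm(
  plan="0 0 0.9 -1.5 0 0 255;0 0 0 -2.5 -0.2 0 255;0 0 0 -2.5 -0.1 0 255;0 0 0 -2.5 0 0 255;0 0 0 -1.5 0 0 255;0 0 0 -0.83 0 0 255;0 0 0 0 0 1.5 255;0 0 0 0 0 1.5 255;0 0 0 0 0 0 255;0 0 0 0 0 0 255",
)

```text
time_s: 6.42
position: [0.5033, -0.1107, 0.1552]
tool_rot: [[0.015, 1.0, -0.001], [1.0, -0.015, 0.001], [0.001, -0.001, -1.0]]
ft_force: [0.6, -0.1, -0.1]
grip_width: 0.0111
gripper_force: 58.7
```

Run:
```python
from h import *
np.set_printoptions(precision=4,suppress=True)
s=env.observe(); print(s['time_s'],s['position'],s['tool_rot'],s['ft_force'])
d=cam('side'); save(d,'s2.png'); e=cam('scene'); save(e,'e2.png')
f=lambda n,x0,y0,w,h:cv2.resize(cv2.imread('pics/'+n)[y0:y0+h,x0:x0+w],(400,400),interpolation=cv2.INTER_CUBIC)
cv2.imwrite('pics/c2.png',np.hstack([f('s2.png',250,130,130,130),f('e2.png',285,200,130,130)]))
for c,dd in (('side',d),('scene',e)):
  for q,z in [('tube_top',.075),('ubolt_tab',s['position'][2]+.0099),('ubolt_foot',s['position'][2]-.067)]:
    for r in models.tip_of(c,q)[:1]: print(c,q,r['at'],r['confidence'], ray_at_z(dd,r['at'],z))
```

```text
6.4167 [ 0.5033 -0.1107  0.1552] [[ 0.0151  0.9999 -0.0012]
 [ 0.9999 -0.0151  0.0007]
 [ 0.0006 -0.0012 -1.    ]] [ 0.6269 -0.1189 -0.1165]
side tube_top [321.8, 207.6] 0.93 [ 0.5048 -0.1119  0.075 ]
side ubolt_tab [324.1, 176.8] 0.55 [ 0.5008 -0.1053  0.1651]
side ubolt_foot [258.8, 277.9] 0.55 [0.6312 0.132  0.0882]
scene tube_top [344.3, 289.3] 0.92 [ 0.5047 -0.1196  0.075 ]
scene ubolt_tab [344.5, 310.8] 0.65 [ 0.4303 -0.2488  0.1651]
scene ubolt_foot [343.9, 281.8] 0.65 [ 0.507  -0.1131  0.0882]
```

View pics/c2.png

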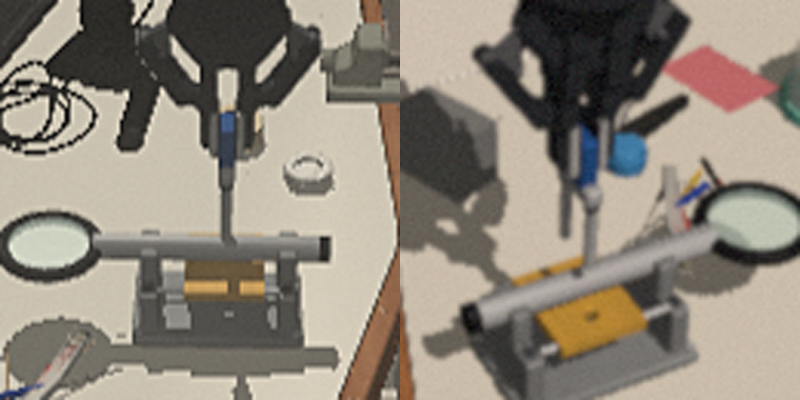

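The side view (left) and scene view (right) show the bolt hanging straight above the strap's hole line, with its legs ready to straddle the tube. I'll correct y by -1.5 mm, then descend beside the tube.

Emit:
jog_arm(
  plan="0 0 0 -0.15 0.05 0 255;0 0 0 0 0 0 255;0 0 0 0 0 0.7 255;0 0 0 0 0 0.5 255;0 0 0 0 0 0.4 255;0 0 0 0 0 0 255",
)

```text
time_s: 7.32
position: [0.5034, -0.1125, 0.1381]
tool_rot: [[0.016, 1.0, -0.002], [1.0, -0.016, 0.001], [0.001, -0.002, -1.0]]
ft_force: [0.6, -0.8, -1.5]
grip_width: 0.0107
gripper_force: 58.7
```

Emit:
jog_arm(
  plan="0 0 0 0 0 0.4 255;0 0 0 0 0 0.4 255;0 0 0 0 0 0.4 255;0 0 0 0 0 0.3 255;0 0 0 0 0 0 255",
)

```text
time_s: 7.73
position: [0.5037, -0.1126, 0.1236]
tool_rot: [[0.016, 1.0, -0.001], [1.0, -0.016, 0.001], [0.001, -0.001, -1.0]]
ft_force: [-0.4, -0.3, -1.9]
grip_width: 0.0104
gripper_force: 58.7
```

Emit:
jog_arm(
  plan="0 0 0 0 0 0.2 255;0 0 0 0 0 0.2 255;0 0 0 0 0 0.2 255;0 0 0 0 0 0 255",
)

```text
time_s: 8.07
position: [0.5038, -0.1127, 0.118]
tool_rot: [[0.016, 1.0, -0.001], [1.0, -0.016, 0.0], [0.0, -0.001, -1.0]]
ft_force: [-0.9, -1.4, -1.4]
grip_width: 0.0112
gripper_force: 58.7
```

Emit:
jog_arm(
  plan="0 0 0 0 0 0.1 255;0 0 0 0 0 0.1 255;0 0 0 0 0 0 255",
)

```text
time_s: 8.32
position: [0.5039, -0.1127, 0.1162]
tool_rot: [[0.016, 1.0, -0.0], [1.0, -0.016, 0.0], [0.0, -0.0, -1.0]]
ft_force: [-0.8, -0.1, -1.6]
grip_width: 0.0109
gripper_force: 58.7
```

Still no resistance at the strap level, so the legs are probably entering the holes. I'll continue gently.

Emit:
jog_arm(
  plan="0 0 0 0 0 0.15 255;0 0 0 0 0 0.15 255;0 0 0 0 0 0 255",
)

```text
time_s: 8.57
position: [0.5038, -0.1127, 0.113]
tool_rot: [[0.016, 1.0, -0.0], [1.0, -0.016, 0.0], [0.0, -0.0, -1.0]]
ft_force: [0.8, -0.4, -1.1]
grip_width: 0.0108
gripper_force: 58.7
```

Emit:
jog_arm(
  plan="0 0 0 0 0 0.15 255;0 0 0 0 0 0.15 255;0 0 0 0 0 0 255",
)

```text
time_s: 8.82
position: [0.5038, -0.1127, 0.11]
tool_rot: [[0.016, 1.0, -0.001], [1.0, -0.016, 0.0], [0.0, -0.001, -1.0]]
ft_force: [-0.3, -0.3, -1.4]
grip_width: 0.0108
gripper_force: 58.7
```

Emit:
jog_arm(
  plan="0 0 0 0 0 0.15 255;0 0 0 0 0 0.15 255;0 0 0 0 0 0.15 255;0 0 0 0 0 0.15 255;0 0 0 0 0 0 255",
)

```text
time_s: 9.23
position: [0.5039, -0.1129, 0.1041]
tool_rot: [[0.016, 1.0, -0.0], [1.0, -0.016, -0.0], [-0.0, -0.0, -1.0]]
ft_force: [-0.4, -1.4, -1.9]
grip_width: 0.0108
gripper_force: 58.7
```

Emit:
jog_arm(
  plan="0 0 0 0 0 0.15 255;0 0 0 0 0 0.15 255;0 0 0 0 0 0.15 255;0 0 0 0 0 0.15 255;0 0 0 0 0 0 255",
)

```text
time_s: 9.65
position: [0.5047, -0.1131, 0.0991]
tool_rot: [[0.016, 1.0, 0.003], [1.0, -0.016, -0.001], [-0.001, 0.003, -1.0]]
ft_force: [1.8, -0.3, 2.1]
grip_width: 0.0112
gripper_force: 59.1
```

Emit:
jog_arm(
  plan="0 0 0 0 0 0.15 255;0 0 0 0 0 0.15 255;0 0 0 0 0 0 255",
)

```text
time_s: 9.9
position: [0.5046, -0.113, 0.096]
tool_rot: [[0.016, 1.0, 0.002], [1.0, -0.016, -0.001], [-0.001, 0.002, -1.0]]
ft_force: [2.0, -0.3, 0.9]
grip_width: 0.0109
gripper_force: 59.1
```

Emit:
jog_arm(
  plan="0 0 0 0 0 0.1 255;0 0 0 0 0 0.1 255;0 0 0 0 0 0 255",
)

```text
time_s: 10.15
position: [0.5046, -0.113, 0.094]
tool_rot: [[0.016, 1.0, 0.002], [1.0, -0.016, -0.001], [-0.001, 0.002, -1.0]]
ft_force: [2.4, -0.9, 4.1]
grip_width: 0.0111
gripper_force: 59.5
```

Emit:
jog_arm(
  plan="0 0 0 0 0 0.1 255;0 0 0 0 0 0 255",
)

```text
time_s: 10.32
position: [0.5046, -0.1131, 0.0929]
tool_rot: [[0.016, 1.0, 0.002], [1.0, -0.016, -0.001], [-0.001, 0.002, -1.0]]
ft_force: [1.6, -0.6, 3.3]
grip_width: 0.0109
gripper_force: 59.4
```

Emit:
jog_arm(
  plan="0 0 0 0 0 0.07 255;0 0 0 0 0 0 255",
)

```text
time_s: 10.48
position: [0.5046, -0.1131, 0.0922]
tool_rot: [[0.016, 1.0, 0.002], [1.0, -0.016, -0.001], [-0.001, 0.002, -1.0]]
ft_force: [2.1, -0.9, 5.6]
grip_width: 0.011
gripper_force: 59.7
```

Emit:
jog_arm(
  plan="0 0 0 0 0 0.05 255;0 0 0 0 0 0 255",
)

```text
time_s: 10.65
position: [0.5047, -0.1131, 0.092]
tool_rot: [[0.016, 1.0, 0.002], [1.0, -0.016, -0.001], [-0.001, 0.002, -1.0]]
ft_force: [0.8, -1.0, 9.4]
grip_width: 0.0109
gripper_force: 60.4
```

Emit:
jog_arm(
  plan="0 0 0 0 0 0.05 255;0 0 0 0 0 0 255",
)

```text
time_s: 10.82
position: [0.5047, -0.1131, 0.0919]
tool_rot: [[0.016, 1.0, 0.003], [1.0, -0.016, -0.001], [-0.001, 0.003, -1.0]]
ft_force: [0.1, 1.3, 13.4]
grip_width: 0.0109
gripper_force: 61.1
```

Emit:
jog_arm(
  plan="0 0 0 0 0 0.04 255;0 0 0 0 0 0 255",
)

```text
time_s: 10.98
position: [0.5047, -0.1131, 0.0919]
tool_rot: [[0.016, 1.0, 0.003], [1.0, -0.016, -0.001], [-0.001, 0.003, -1.0]]
ft_force: [-2.5, 1.3, 17.2]
grip_width: 0.0107
gripper_force: 61.6
```

It has stopped at the expected height (0.0919 against 0.0921 predicted) and the force is rising, so it is home. I'll relax, release and retreat.

Emit:
jog_arm(
  plan="0 0 0 0 0 -0.1 255;0 0 0 0 0 0 180;0 0 0 0 0 0 120;0 0 0 0 0 0 60;0 0 0 0 0 0 0;0 0 0 0 0 0 0;0 0 0 0 0 0 0;0 0 0 0 0 0 0",
)

```text
time_s: 11.65
position: [0.5039, -0.1127, 0.0911]
tool_rot: [[0.016, 1.0, -0.0], [1.0, -0.016, 0.0], [0.0, -0.0, -1.0]]
ft_force: [0.2, -0.6, -0.1]
grip_width: 0.0856
gripper_force: 0.0
```

Emit:
jog_arm(
  plan="0 0 0 0 0 -1 0;0 0 0 0 0 -2 0;0 0 0 0 0 -3 0;0 0 0 0 0 -3 0;0 0 0 0 0 -2 0;0 0 0 0 0 0 0;0 0 0 0 0 0 0",
)

```text
time_s: 12.23
position: [0.5041, -0.1128, 0.2018]
tool_rot: [[0.016, 1.0, 0.002], [1.0, -0.016, -0.001], [-0.001, 0.002, -1.0]]
ft_force: [-0.1, -0.3, -0.9]
grip_width: 0.0854
gripper_force: 0.0
```

Run:
```python
from h import *
np.set_printoptions(precision=4,suppress=True)
s=env.observe(); print(s['time_s'],s['position'],s['grip_width'],s['ft_force'])
d=cam('wrist'); save(d,'w3.png'); P=cloud(d).reshape(-1,3); rgb=d['pixels'].reshape(-1,3).astype(int)
m=(rgb[:,2]>rgb[:,0]+30)&(abs(P[:,2]-.115)<.012)&(np.hypot(P[:,0]-.504,P[:,1]+.113)<.03)
print('tab top',m.sum(),cv2.minAreaRect((P[m][:,:2]*1000).astype(np.float32)),np.percentile(P[m][:,2],[50,80,95]))
```

```text
12.2333 [ 0.5041 -0.1128  0.2018] 0.08539073936439356 [-0.0574 -0.2842 -0.9187]
tab top 595 ((504.40252685546875, -113.01980590820312), (25.377111434936523, 10.97785758972168), 88.6253890991211) [0.116  0.1165 0.1172]
```

View pics/w3.png

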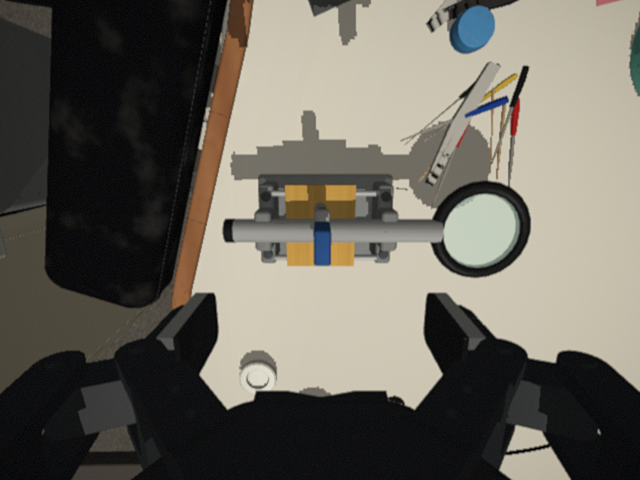

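The bolt straddles the tube at (322,240), square to it, with the tab top at 0.116–0.117 m. That is fully home, and the gripper is clear.

```bash
python3 -c "
from rig import job; print(job.close_job())"
```

```text
the job is handed in; nothing more can be done
None
```

The blue-tabbed U-bolt is home on the tube with both legs through the strap, released, and the job is handed in at about 12 s; no verdict was returned.

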